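Fetch a spare cap from a tip-out bin

ROBOT

A 7-joint arm with a two-finger parallel gripper is mounted at the origin on a cart in front of the work surface, level with it; the furniture and walls round the work are solid. World frame = base frame: x ahead of the robot, y to its left, z up, the work surface at z = 0. Lengths are in m, angles in rad, forces in N, time in s.
With the tool pointing down it reaches from about 0.425 to 0.925 m from the base axis. Payload 6.8 kg.
Tool frame: the origin (TCP) lies on the centre line of the jaws, within the pads' length; the fingertips stand 8 mm ahead of it and the grasp point (between the pads) lies 11 mm behind it (bot.tips_ahead is the distance from the TCP to the fingertips, in m); z points along the fingers, y is the line along which they close (so a half turn about z gives the same grasp; the last joint's range is limited). The gripper opens to 85 mm and grips with 20 to 120 N. Pads are 22 mm wide; open, the fingers measure 114 mm over their backs; the gripper's body (76 mm by 85 mm) begins 54 mm behind the grasp point. The pads swing forward as they close: fully open they stand 13 mm farther back than shut.
Start: joints at [-1.31, 0.477, 0.022, 1.555, -0.011, 1.109, -0.083], TCP at [0.243, 0.63, 0.239] pointing down, gripper open.
Joint ranges: [-2.96, 2.96], [-0.34, 2.1], [-1.41, 1.46], [0.24, 2.44], [-1.37, 4.51], [0.17, 1.92], [-2.96, 2.96]. Speed limits (rad/s): [2.39, 2.39, 3.14, 3.14, 3.14, 3.14, 3.14].

INTERFACE

Orientations are given as a unit quaternion [w, x, y, z].
In Python, from station import bot gives the robot as it stands.
- The arm moves only by the tool send_rows, never from a script. Its argument "deltas" is text: rows parted by semicolons, each of 4 numbers parted by spaces: the shift along the tool's x, y, z in m, then the turn about the tool's z in degrees. In form: x y z spin; .... A call has 1 to 5 rows; each row is the pose to reach, as a shift and turn from the pose commanded when the call began, along the tool's axes at that moment; what a row does not reach only later rows make up. A row lasts 1/10 s, in which the tool goes at most 50 mm and 8.59 degrees, less where a joint would pass 70% of its speed; a pose out of reach is approached as far as the arm can. A call with a gripper value outside its range is refused whole. "claw" is the opening, from 0 (shut) to 1 (fully open), set as the call begins (left out, the last holds). The fingers move at their own pace and stop on an object; "force" is the grip in N (left out, the last holds). Time passes only in rows, so rows that repeat a pose let the fingers close. It gives the time, the measured TCP pose, the force, the opening and the grip force at its end, in the units of the state.
- bot.get_obs(): the state, without advancing time (a new reading comes with each control period).
- bot.read_camera(name): name is "scene" or "top"; returns a dict with "img" (400x640x3 uint8, red, green, blue), "depth" (400x640 float32, m along the optical axis (not along the pixel's ray), 0 where there is no reading), "fx", "fy", "cx", "cy" (pixels), "dist_coeffs" ([k1, k2, p1, p2, k3] as OpenCV has them; the pictures are not rectified), "camera_from_world" (4x4, takes a point from world to camera coordinates). Camera axes: x right, y up, looking along -z (the intrinsics and any distortion apply to the point x, -y, -z); pixel columns grow to the right and rows downward; lengths in m; the calibration is good to about 2 mm. A picture is of the moment at which its call begins.
- bot.hand_in(): hands the job in; it is judged then, once.
Trained networks look in a picture, given as the dict that the camera call returned (one of the last four; its "shot" number tells which), for a name from the list of things; names that differ only in an ending like _2 or _b are one class to them, and where a whole thing is asked for, a point or a joint stands for the part that bears it (a point fixed in the world has none). Each returns a list of dicts, best first, with "confidence" (0 to 1); they miss things now and then, are a little off and sometimes report something else, mostly with a low value. They report only what shows in the picture. A call takes as long as a camera call. They do not tell look-alikes from the thing itself.
- bot.masks_of(picture, query): "mask" (400x640 bool, what is visible of it).
- bot.landmark_of(picture, query): "xyz" ([x, y, z] in m, in world coordinates, good to about 4 mm: a listed point, or the origin of a listed thing).
The state is a dict: "t": time; "q": joint angles; "joint_vel": joint speeds; "joint_torque": joint torques, N m; "eef_pos": TCP position; "tool_rot": TCP orientation; "contact_force": force on the tool from outside, world axes, zero at the start; "torque": the same for the moment, N m; "gripper_width": opening from 0.0 (shut) to 1.0 (fully open); "grasp_force": force on a finger pad.
Only numpy, scipy, OpenCV 4.12 (cv2) and the standard library are available. Lean on these libraries where they do the work, as an engineer would, in place of code of your own. Each camera call takes 0.05 s, during which the arm holds its last target. There are 200 camera calls.

TASK

The amber bottle stands in the way of the tip-out bins: slide it along the worktop, without lifting or tilting it, onto the yellow ring, centred in it. Then tip forward the bin that holds the blue screw cap, take the cap from the back of the bin and lay it flat, top up, in the green tray, and push the bin fully shut again. Leave the other bin with the red cap shut and do not knock the glassware about.

Things in the scene. Friction and masses are not known exactly. Their poses are not given: they have to be found in the camera images.
- bin_unit: Fixed grey unit with two white tip-out bins side by side, 262 mm wide, x = 0 to 140 mm. Origin on the worktop below the middle of the hinge line (which runs along y at x = 0, 12 mm up, at the foot of the bins' fronts); x points into the unit, away from the robot, y left, z up. 6 mm cheeks at y = +-128 mm: 34 mm high up to x = 60 mm, 130 mm high behind. Blue and red cap lie one in each bin, either way round.
- cover_edge (a point): Middle of the front top edge of the unit's clear cover, 129 mm above the worktop, at x = 60 mm of bin_unit. The fixed cover, 5 mm thick, lies over both bins from there to the unit's back, so a cap can only be taken out of a bin that is tipped forward.
- bin_left (a joint): Hinge of the left bin (centre y = +65 mm of bin_unit), rad: 0 shut; 0.75 tipped fully forward (top towards the robot, at a stop). Takes 0.2 to 0.3 N m; its stiff hinge stays where it is left. Each bin is 124 mm wide, 120 mm deep, floor and walls 4 mm thick, back wall 36 mm high, sides sloping from 92 mm high in front to 36 mm at the back; clear front 5 mm thick, blue rim bar on top 8 mm thick, 95 mm high.
- bin_right (a joint): Hinge of the right bin (centre y = -65 mm of bin_unit); the same in every way as bin_left.
- bin_left_tab (a point): Middle of the top edge of the left bin's blue pull tab, 44 mm wide, 8 mm thick, standing 29 mm above the rim bar in the plane of the front wall. This point is 124 mm from the hinge axis and 4 mm behind the front face. With the bin shut, 52 mm are open behind the tab before the cover begins. It can be hooked from behind or pinched.
- bin_right_tab (a point): The same point on the right bin's blue pull tab.
- bin_left_pocket (a point): On the left bin's floor, middle of its rear pocket, 87 mm behind the front face; moves with the bin. The pocket is 116 mm wide, 58 mm long from front to back, between the back wall and a clear cross wall that stands 22 mm above the floor. The cap lies flat in it; when the bin is tipped the cap slides on the floor against the cross wall and stays flat on the floor.
- bin_right_pocket (a point): The same point in the right bin.
- blue_cap: Loose blue screw cap, 52 mm in diameter, 26 mm high, 18 g. Origin at the centre of its underside, z along its axis towards its closed top; a solid disc to the gripper.
- red_cap: Loose red screw cap of the same size in the other bin; to be left there. Origin at the centre of its underside.
- amber_bottle: Loose full amber reagent bottle, 92 mm in diameter, 191 mm high, about 0.8 kg, its smooth base slides easily (friction about 0.3), with a black screw cap 50 mm across that takes up its top 25 mm (below it the shoulder flares out); grip the cap across its own x or y axis, which start within 0.1 rad of bin_unit's. Origin at the centre of its underside, z up.
- parking_mark_center (a point): Centre of the flat yellow ring (104 mm across, printed on the worktop, no height) onto which the amber bottle is to be slid. It lies to the left or to the right of the bins, the tray on the other side.
- tray: Fixed green square tray, 126 x 126 mm, 14 mm high, walls and floor 4 mm thick. Origin at the centre of its underside, on the worktop; its sides are parallel to its x and y axes.
- weighing_bottle_left: Loose glass weighing bottle, 42 mm in diameter, 58 mm high, to the left of the bins; bystander. Origin at the centre of its underside.
- weighing_bottle_right: The same kind of weighing bottle to the right of the bins; bystander.
- clear_bottle: Loose empty clear bottle with blue cap, 86 mm in diameter, 182 mm high; bystander. Origin at the centre of its underside.
- measuring_cylinder: Loose slim glass measuring cylinder, foot 48 mm in diameter, 142 mm high; bystander. Origin at the centre of its underside.
Things that resemble listed ones, but are neither listed nor needed, are in the scene too. Of the things shaped like the tray, the green one is meant.

How it is judged:
On the way, in this order (a step that is already met when the one before it is completed fails the run):
1. the amber bottle stands upright on the yellow ring (horizontal distance between amber_bottle and parking_mark_center below 0.018 m and angle between amber_bottle's own z axis and vertical below 0.08 rad), for 0.2 s.
2. the bin is tipped forward (value of joint any of bin_left, bin_right above 0.5 rad), for 0.2 s.
3. the blue cap lies in the tray (horizontal distance between blue_cap and tray below 0.05 m and height (world z) of blue_cap below 0.012 m and angle between blue_cap's own z axis and vertical below 0.15 rad), for 0.2 s.
At the end, for the whole second after the job is handed in: The amber bottle stands upright on the yellow ring (centres within 18 mm), the blue cap lies flat, top up, in the green tray (centre within 50 mm of the tray's centre, underside less than 12 mm above the worktop), both bins are shut (within 0.08 rad), and bottle and cap are at rest (all of step 1 and all of step 3 and linear speed of each of blue_cap, amber_bottle below 0.02 m/s and value of joint each of bin_left, bin_right below 0.08 rad); the robot touches nothing.
It fails at once if the amber bottle is lifted (more than 12 mm) (height (world z) of amber_bottle above 0.012 m).
It fails at once if the amber bottle is tilted (more than 0.2 rad) (angle between amber_bottle's own z axis and vertical above 0.2 rad).
It fails at once if the other bin is opened or the red cap disturbed (moved more than 30 mm) (distance of red_cap from where it was at the start of the episode above 0.03 m).
It fails at once if bystander glassware is moved (more than 30 mm) or tipped (more than 0.35 rad) (distance of any of weighing_bottle_left, weighing_bottle_right, clear_bottle, measuring_cylinder from where it was at the start of the episode above 0.03 m or angle between any of weighing_bottle_left, weighing_bottle_right, clear_bottle, measuring_cylinder's own z axis and vertical above 0.35 rad).
It also fails if it takes over 72 s, if anything falls off the work surface, if the arm or the gripper's body presses on something with over 40 N, if the wrist force passes 120 N, or if a joint passes its speed limit or range.

## Working session

There is one attempt and no reset: what is moved stays moved. The work goes in short steps, Python scripts to look and compute and a tool call to move; the robot and the scene stay as the last step left them, time stands still between calls to the robot, and variables do not carry over. Pictures are saved under pics/ and viewed, at most 10 in all, crops included, and the job is handed in when it is done.

Besides the shell and the picture viewer there is one more tool, called after ">>>" as name(argument=value, ...) on one line, values as JSON. send_rows: Moves the arm, as the interface text tells. Its arguments: {"type":"object","properties":{"deltas":{"type":"string"},"claw":{"type":"number"},"force":{"type":"number"}},"required":["deltas"]}

```bash
mkdir -p pics
cat > h.py <<'E'
from station import bot
import numpy as np, cv2
def save(p,n,crop=None,s=1):
    im=p["img"][:,:,::-1]
    if crop: im=im[crop[1]:crop[3],crop[0]:crop[2]]
    cv2.imwrite("pics/"+n,cv2.resize(im,None,fx=s,fy=s,interpolation=cv2.INTER_CUBIC))
def px(p,X):
    c=p["camera_from_world"]@np.r_[X,1]; c=c[:3]*[1,-1,-1]
    K=np.array([[p["fx"],0,p["cx"]],[0,p["fy"],p["cy"]],[0,0,1.]])
    return cv2.projectPoints(c.reshape(1,1,3),np.zeros(3),np.zeros(3),K,np.array(p["dist_coeffs"],float))[0].ravel()
def ray(p,u,v,z):  # pixel -> world at height z
    K=np.array([[p["fx"],0,p["cx"]],[0,p["fy"],p["cy"]],[0,0,1.]])
    n=cv2.undistortPoints(np.array([[[u,v]]],float),K,np.array(p["dist_coeffs"],float)).ravel()
    M=np.linalg.inv(p["camera_from_world"]); d=M[:3,:3]@[n[0],-n[1],-1]; o=M[:3,3]
    return o+d*(z-o[2])/d[2]
E
python3 - <<'E'
from h import *
print({k:np.round(v,3) for k,v in bot.get_obs().items()})
names="bin_unit cover_edge bin_left_tab bin_right_tab bin_left_pocket bin_right_pocket blue_cap red_cap amber_bottle parking_mark_center tray weighing_bottle_left weighing_bottle_right clear_bottle measuring_cylinder".split()
for c in("top","scene"):
    p=bot.read_camera(c); save(p,c+"0.png",s=1.25)
    print(c,"cam at",np.linalg.inv(p["camera_from_world"])[:3,3].round(3))
    for n in names:
        for r in bot.landmark_of(p,n)[:3]: print(n,round(r["confidence"],2),np.round(r["xyz"],3),px(p,r["xyz"]).round())
E
```

```text
{'t': np.float64(0.0), 'q': array([-1.31 ,  0.478,  0.022,  1.556, -0.012,  1.109, -0.083]), 'joint_vel': array([-0.002, -0.   , -0.001,  0.001, -0.001, -0.   , -0.001]), 'joint_torque': array([-0.0000e+00, -5.9645e+01,  1.6080e+00, -2.8120e+01,  1.3000e-02,
        9.0000e-03,  0.0000e+00]), 'eef_pos': array([0.243, 0.629, 0.238]), 'tool_rot': array([-0.   ,  0.183,  0.983, -0.001]), 'contact_force': array([-0.769, -0.194,  0.035]), 'torque': array([ 0.032,  0.004, -0.041]), 'grasp_force': np.float64(0.0), 'gripper_width': np.float64(0.995)}
top cam at [0.476 0.008 1.444]
bin_unit 0.93 [ 0.631 -0.061  0.   ] [335. 206.]
cover_edge 0.96 [ 0.69  -0.048  0.128] [332. 182.]
cover_edge 0.75 [ 0.744 -0.299 -0.002] [408. 170.]
bin_left_tab 0.96 [0.63  0.003 0.139] [315. 202.]
bin_right_tab 0.89 [ 0.643 -0.125  0.137] [359. 197.]
bin_left_pocket 0.61 [0.712 0.019 0.017] [310. 181.]
bin_left_pocket 0.54 [0.63  0.003 0.137] [315. 202.]
bin_right_pocket 0.82 [ 0.731 -0.112  0.016] [351. 174.]
blue_cap 0.74 [ 0.595  0.109 -0.002] [282. 219.]
blue_cap 0.43 [ 0.728 -0.108  0.014] [349. 175.]
blue
[... 1288 characters left out ...]
0.131] [356. 187.]
blue_cap 0.64 [ 0.726 -0.108  0.019] [374. 220.]
red_cap 0.59 [0.712 0.011 0.019] [349. 193.]
red_cap 0.48 [ 0.621 -0.223 -0.004] [362. 270.]
amber_bottle 0.64 [ 0.538 -0.077 -0.002] [310. 242.]
parking_mark_center 0.61 [ 0.746 -0.301 -0.003] [416. 274.]
tray 0.84 [0.678 0.357 0.002] [291. 129.]
tray 0.58 [0.478 0.208 0.002] [253. 180.]
weighing_bottle_left 0.49 [ 0.591  0.116 -0.004] [298. 188.]
weighing_bottle_left 0.47 [ 0.726 -0.11   0.018] [374. 221.]
weighing_bottle_right 0.79 [ 0.624 -0.221 -0.004] [362. 269.]
clear_bottle 0.87 [0.702 0.163 0.001] [323. 165.]
clear_bottle 0.66 [0.633 0.002 0.139] [327. 178.]
measuring_cylinder 0.86 [ 0.742 -0.298 -0.003] [415. 273.]
```

View pics/top0.png

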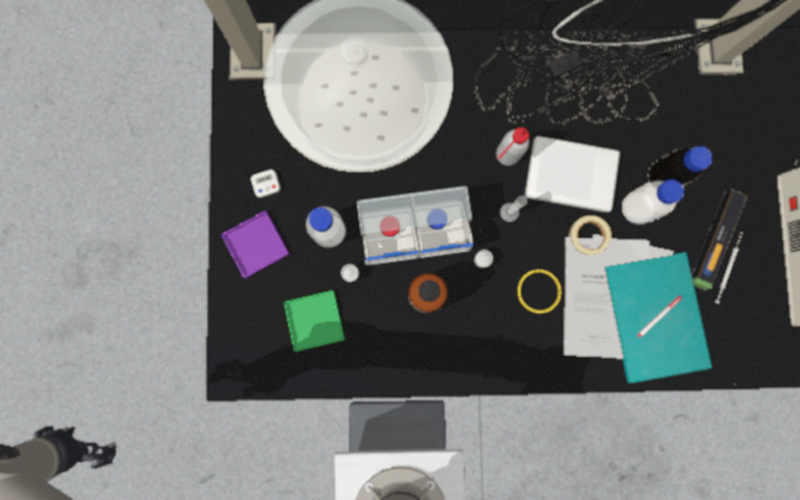

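View pics/scene0.png

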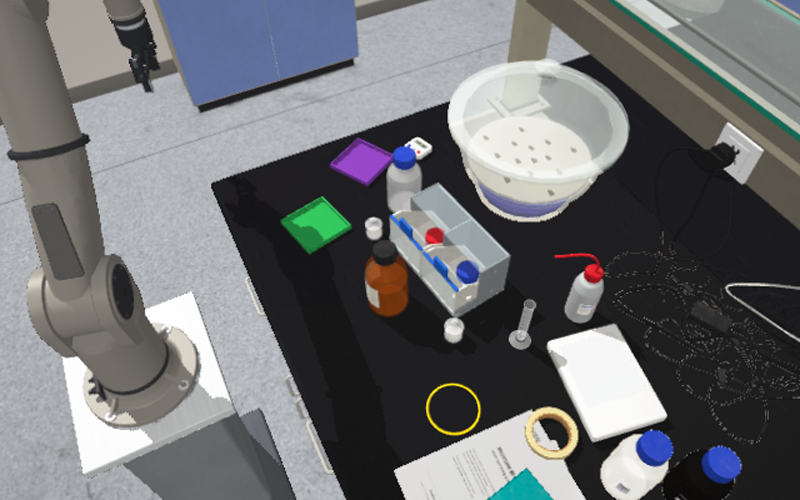

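Green tray top (252,256), not the purple one at (205,197). The yellow printed ring is at top (432,233); the thicker tan ring at (472,188) is a tape roll. The blue cap is in the right bin at (350,175), and the red cap is in the left bin at (311,181). Next I'll confirm with one crop and refine positions by colour.

```bash
cat >> h.py <<'E'
from scipy.spatial.transform import Rotation as R
def to(X,yaw):  # world target, desired world angle (deg) of tool y (mod 180) -> deltas
    o=bot.get_obs(); w,x,y,z=o["tool_rot"]; r=R.from_quat([x,y,z,w]); M=r.as_matrix()
    d=M.T@(np.array(X)-o["eef_pos"]); a=np.degrees(np.arctan2(M[1,1],M[0,1]))
    s=-((yaw-a+90)%180-90)
    print("tcp",o["eef_pos"].round(4),"yaw",round(a,1),"delta",d.round(4),"spin",round(s,1),"zaxis",M[:,2].round(3),"q",o["q"].round(2),"F",o["contact_force"].round(1))
def cloud(p,mask):
    v,u=np.nonzero(mask&(p["depth"]>0)); K=np.array([[p["fx"],0,p["cx"]],[0,p["fy"],p["cy"]],[0,0,1.]])
    n=cv2.undistortPoints(np.c_[u,v].astype(float)[:,None],K,np.array(p["dist_coeffs"],float))[:,0]
    d=p["depth"][v,u]; c=np.c_[n[:,0]*d,-n[:,1]*d,-d,np.ones(len(d))]
    return (c@np.linalg.inv(p["camera_from_world"]).T)[:,:3]
E
python3 - <<'E'
from h import *
for c in("top","scene"):
    p=bot.read_camera(c)
    if c=="top": save(p,"crop.png",(230,130,490,300),3)
    hsv=cv2.cvtColor(p["img"],cv2.COLOR_RGB2HSV)
    y=cv2.inRange(hsv,(22,150,120),(34,255,255)); 
    n,l,st,ce=cv2.connectedComponentsWithStats(y)
    for i in range(1,n):
        if st[i,4]>30:
            e=cv2.fitEllipse(np.argwhere(l==i)[:,::-1].astype(np.float32)); print(c,"yellow",st[i],ray(p,*e[0],0).round(4))
    m=bot.masks_of(p,"amber_bottle")[0]["mask"]; P=cloud(p,m); T=P[P[:,2]>P[:,2].max()-.012]
    print("amber top",len(T),T.min(0).round(4),T.max(0).round(4),((T.min(0)+T.max(0))/2).round(4))
    g=cv2.inRange(hsv,(50,120,60),(75,255,255)); n,l,st,ce=cv2.connectedComponentsWithStats(g); i=1+np.argmax(st[1:,4])
    P=cloud(p,l==i); r=cv2.minAreaRect(P[:,:2].astype(np.float32)); print("tray",st[i],r)
    for t in("bin_left_tab","bin_right_tab"):
        M=bot.masks_of(p,t)
        if M:
            P=cloud(p,M[0]["mask"]); T=P[P[:,2]>.127]; print(t,len(P),len(T),T.mean(0).round(4) if len(T) else P.max(0))
for X in([.541,-.078,.26],): to(X,96)
E
```

```text
top yellow [414 215  35  36 301] [ 0.5412 -0.3639  0.    ]
amber top 234 [ 0.5143 -0.0964  0.1852] [ 0.5614 -0.0493  0.1972] [ 0.5378 -0.0729  0.1912]
tray [ 227  232   49   50 1784] ((0.4779426157474518, 0.2088829129934311), (0.1318368762731552, 0.13432081043720245), 12.362059593200684)
bin_left_tab 894 42 [0.6277 0.0079 0.1357]
bin_right_tab 998 43 [ 0.6433 -0.1208  0.1352]
scene yellow [341 306  44  42 294] [ 0.5408 -0.3647  0.    ]
amber top 231 [ 0.5135 -0.097   0.183 ] [ 0.5593 -0.0494  0.1949] [ 0.5364 -0.0732  0.1889]
tray [ 225  157   57   46 1462] ((0.4789450764656067, 0.21448877453804016), (0.13689203560352325, 0.14816895127296448), 12.064689636230469)
bin_left_tab 1110 47 [0.6263 0.0069 0.1339]
bin_right_tab 1499 56 [ 0.6428 -0.1217  0.1336]
tcp [0.2433 0.6296 0.2393] yaw 68.9 delta [-0.5327 -0.5528 -0.0207] spin -27.1 zaxis [-0. -0. -1.] q [-1.31  0.48  0.02  1.56 -0.01  1.11 -0.08] F [ 0.4  0.1 -0.5]
```

View pics/crop.png

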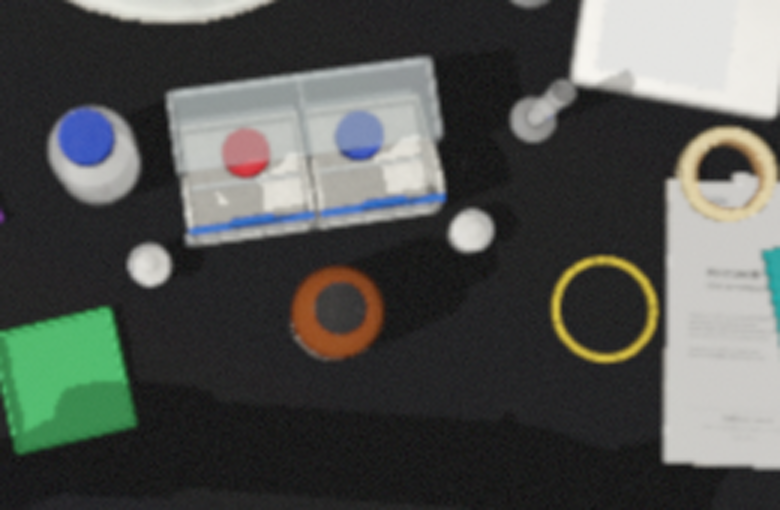

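The crop confirms all three: blue cap in the right bin at crop (358,135), printed yellow ring at (605,308), green tray at (65,380). Now I'll move above the bottle.

>>> send_rows(deltas="-0.035 -0.036 -0.021 -3; -0.07 -0.072 -0.021 -8; -0.105 -0.11 -0.021 -13; -0.14 -0.145 -0.021 -20; -0.175 -0.182 -0.021 -27", claw=1)

```text
t: 2.5
eef_pos: [0.3392, 0.4008, 0.2605]
tool_rot: [0.0, -0.054, 0.999, 0.0]
contact_force: [0.6, 0.3, 0.4]
gripper_width: 0.998
grasp_force: 0.0
```

```bash
python3 -c "
from h import *
to([.539,-.075,.26],96)"
```

```text
tcp [0.3392 0.4008 0.2605] yaw 96.2 delta [-1.477e-01 -4.945e-01  4.000e-04] spin 0.2 zaxis [ 0.001  0.001 -1.   ] q [-0.99  0.21 -0.    1.89  0.    1.04  0.69] F [0.6 0.3 0.4]
```

>>> send_rows(deltas="-0.015 -0.049 0 0; -0.03 -0.099 0 0; -0.044 -0.148 0 0; -0.059 -0.198 0 0; -0.074 -0.247 0 0")

```text
t: 3.0
eef_pos: [0.4348, 0.1698, 0.2607]
tool_rot: [0.0, -0.051, 0.999, 0.0]
contact_force: [1.6, -0.5, 0.3]
gripper_width: 1.002
grasp_force: 0.0
```

>>> send_rows(deltas="-0.015 -0.049 0 0; -0.03 -0.099 0 0; -0.044 -0.148 0 0; -0.059 -0.198 0 0; -0.074 -0.247 0 0")

```text
t: 3.5
eef_pos: [0.5307, -0.0611, 0.2607]
tool_rot: [0.001, -0.051, 0.999, 0.0]
contact_force: [0.2, 0.7, -0.3]
gripper_width: 0.996
grasp_force: 0.0
```

```bash
python3 -c "
from h import *
to([.539,-.075,.177],96)"
```

```text
tcp [ 0.5307 -0.0611  0.2607] yaw 95.9 delta [-0.0067 -0.0147  0.0837] spin -0.1 zaxis [ 0.001  0.    -1.   ] q [-0.32  0.23  0.38  1.89 -0.1   1.04  1.77] F [ 0.2  0.7 -0.3]
```

>>> send_rows(deltas="0 0 0 0; 0 0 0 0")

```text
t: 3.7
eef_pos: [0.5302, -0.0603, 0.2602]
tool_rot: [-0.0, -0.05, 0.999, -0.0]
contact_force: [-0.3, 0.8, 0.3]
gripper_width: 1.002
grasp_force: 0.0
```

```bash
python3 -c "
from h import *
to([.539,-.075,.177],96)"
```

```text
tcp [ 0.5302 -0.0603  0.2602] yaw 95.7 delta [-0.0073 -0.0155  0.0832] spin -0.3 zaxis [-0. -0. -1.] q [-0.33  0.23  0.38  1.89 -0.1   1.04  1.77] F [-0.3  0.8  0.3]
```

>>> send_rows(deltas="-0.007 -0.0155 0 0; -0.007 -0.0155 0.03 0; -0.007 -0.0155 0.06 0; -0.007 -0.0155 0.083 0; -0.007 -0.0155 0.083 0")

```text
t: 4.2
eef_pos: [0.5362, -0.0714, 0.1745]
tool_rot: [-0.003, -0.053, 0.999, 0.001]
contact_force: [-1.2, -0.8, 0.3]
gripper_width: 0.996
grasp_force: 0.0
```

>>> send_rows(deltas="0 0 0 0; 0 0 0 0; 0 0 0 0; 0 0 0 0; 0 0 0 0", claw=0.45, force=30)

```text
t: 4.7
eef_pos: [0.5399, -0.0736, 0.1792]
tool_rot: [0.002, -0.051, 0.999, 0.0]
contact_force: [-1.7, 0.3, 6.7]
gripper_width: 0.582
grasp_force: 30.6
```

>>> send_rows(deltas="0 0 -0.002 0; 0.003 -0.007 -0.002 0; 0.008 -0.021 -0.002 0; 0.012 -0.037 -0.002 0; 0.014 -0.053 -0.002 0")

```text
t: 5.2
eef_pos: [0.5294, -0.1289, 0.1793]
tool_rot: [-0.0, -0.051, 0.999, 0.0]
contact_force: [0.2, 1.4, -4.4]
gripper_width: 0.577
grasp_force: 31.7
```

```bash
python3 -c "
from h import *
to([.533,-.22,.179],96)
to([.541,-.364,.179],96)"
```

```text
tcp [ 0.5294 -0.1289  0.1793] yaw 95.9 delta [ 0.0057 -0.091   0.0003] spin -0.1 zaxis [-0.001  0.001 -1.   ] q [-0.19  0.35  0.38  1.95 -0.17  0.88  1.96] F [ 0.2  1.4 -4.4]
tcp [ 0.5294 -0.1289  0.1793] yaw 95.9 delta [ 1.24e-02 -2.35e-01  2.00e-04] spin -0.1 zaxis [-0.001  0.001 -1.   ] q [-0.19  0.35  0.38  1.95 -0.17  0.88  1.96] F [ 0.2  1.4 -4.4]
```

>>> send_rows(deltas="0.001 -0.017 0 0; 0.002 -0.035 0 0; 0.004 -0.055 0 0; 0.005 -0.073 0 0; 0.006 -0.091 0 0")

```text
t: 5.7
eef_pos: [0.5328, -0.2202, 0.1793]
tool_rot: [-0.0, -0.051, 0.999, 0.0]
contact_force: [-0.2, 2.7, -0.9]
gripper_width: 0.583
grasp_force: 31.9
```

>>> send_rows(deltas="0.001 -0.018 0 0; 0.002 -0.036 0 0; 0.003 -0.055 0 0; 0.004 -0.073 0 0; 0.005 -0.091 0 0")

```text
t: 6.2
eef_pos: [0.5372, -0.311, 0.1793]
tool_rot: [-0.0, -0.051, 0.999, 0.001]
contact_force: [-0.0, 2.6, 0.6]
gripper_width: 0.578
grasp_force: 32.0
```

```bash
python3 -c "
from h import *
to([.541,-.364,.179],96)
p=bot.read_camera('scene');save(p,'s1.png',(240,120,480,340),3)"
```

```text
tcp [ 0.5372 -0.311   0.1793] yaw 95.8 delta [ 0.0016 -0.0531  0.0003] spin -0.2 zaxis [-0.001  0.001 -1.   ] q [ 0.12  0.47  0.41  1.77 -0.23  0.95  2.3 ] F [-0.   2.6  0.6]
```

View pics/s1.png

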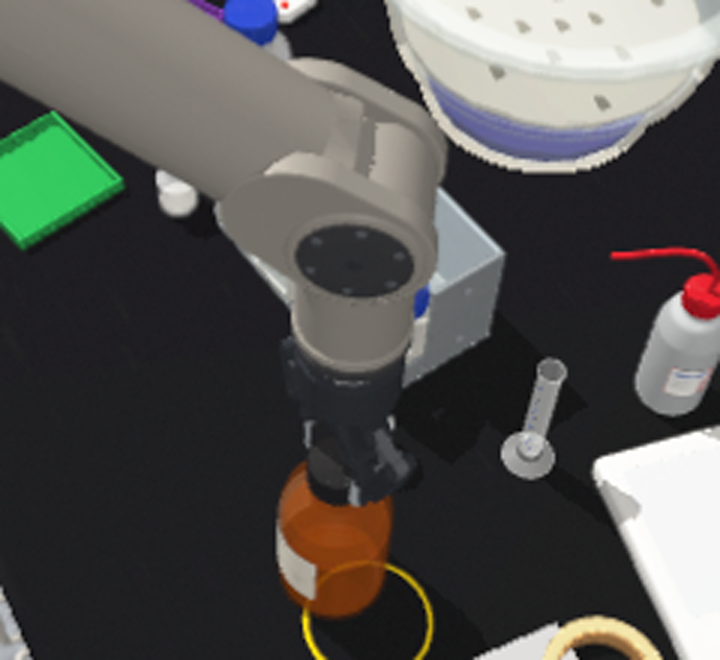

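The picture shows the bottle at crop (335,560), upright in the gripper and just short of the ring at (367,620). One more slide, then release.

>>> send_rows(deltas="0.001 -0.018 0 0; 0.001 -0.034 0 0; 0.0015 -0.046 0 0; 0.0015 -0.053 0 0; 0.0015 -0.053 0 0")

```text
t: 6.75
eef_pos: [0.5415, -0.365, 0.1791]
tool_rot: [-0.0, -0.051, 0.999, -0.001]
contact_force: [-0.2, -1.7, -2.2]
gripper_width: 0.579
grasp_force: 32.9
```

>>> send_rows(deltas="0 0 0 0; 0 0 0 0; 0 0 0 0; 0 0 0 0; 0 0 -0.01 0", claw=1)

```text
t: 7.25
eef_pos: [0.5412, -0.3622, 0.1885]
tool_rot: [-0.001, -0.051, 0.999, 0.001]
contact_force: [-0.7, 0.5, -0.2]
gripper_width: 1.002
grasp_force: 0.0
```

>>> send_rows(deltas="0 0 -0.02 0; 0 0 -0.05 0; 0 0 -0.08 0; 0 0 -0.1 0; 0.003 0.04 -0.1 0")

```text
t: 7.75
eef_pos: [0.535, -0.3295, 0.294]
tool_rot: [0.003, -0.048, 0.999, -0.004]
contact_force: [0.5, 0.2, -0.2]
gripper_width: 1.002
grasp_force: 0.0
```

```bash
python3 -c "
from h import *
to([.70,-.116,.26],96)
for c in ('scene','top'):
  p=bot.read_camera(c)
  for n in('amber_bottle','bin_right_tab','bin_right_pocket','blue_cap'):
    for r in bot.landmark_of(p,n)[:2]: print(c,n,round(r['confidence'],2),np.round(r['xyz'],3))
"
```

```text
tcp [ 0.535  -0.3295  0.294 ] yaw 95.5 delta [-0.1843  0.1971  0.0335] spin -0.5 zaxis [ 0.006 -0.007 -1.   ] q [ 0.11  0.37  0.45  1.64 -0.17  1.16  2.27] F [ 0.5  0.2 -0.2]
scene bin_right_pocket 0.63 [ 0.729 -0.112  0.015]
scene bin_right_pocket 0.23 [0.63  0.003 0.14 ]
top amber_bottle 0.86 [ 0.543 -0.365 -0.   ]
top bin_right_tab 0.92 [ 0.644 -0.123  0.138]
top bin_right_tab 0.3 [ 0.728 -0.115  0.018]
top bin_right_pocket 0.6 [ 0.731 -0.11   0.014]
top blue_cap 0.61 [ 0.726 -0.109  0.015]
```

The bottle is centred at (0.543,-0.365). Next I'll hook the right tab from behind with the fingers shut.

>>> send_rows(deltas="-0.031 0.039 0 -1; -0.062 0.078 0 -1; -0.094 0.117 0 -1; -0.125 0.156 0 -1; -0.156 0.195 0 -1", claw=0)

```text
t: 8.75
eef_pos: [0.6708, -0.1125, 0.2892]
tool_rot: [-0.0, -0.059, 0.998, -0.0]
contact_force: [1.1, -0.4, -0.2]
gripper_width: 0.145
grasp_force: 0.0
```

>>> send_rows(deltas="0 0 0 0; 0 0 0 0")

```text
t: 8.95
eef_pos: [0.6704, -0.1123, 0.2884]
tool_rot: [-0.001, -0.061, 0.998, -0.0]
contact_force: [0.0, -1.9, -0.7]
gripper_width: 0.002
grasp_force: 0.0
```

```bash
python3 -c "
from h import *
to([.6716,-.1201,.112],96.9)"
```

```text
tcp [ 0.6704 -0.1123  0.2884] yaw 97.0 delta [-0.0004 -0.0079  0.1764] spin 0.1 zaxis [-0.001 -0.    -1.   ] q [-0.18  0.47  0.37  1.5  -0.18  1.21  1.91] F [ 0.  -1.9 -0.7]
```

>>> send_rows(deltas="0 -0.008 0.03 0; 0 -0.008 0.07 0; 0 -0.008 0.11 0; 0 -0.008 0.15 0; 0 -0.008 0.176 0")

```text
t: 9.45
eef_pos: [0.6685, -0.1243, 0.1104]
tool_rot: [-0.002, -0.058, 0.998, -0.0]
contact_force: [0.0, 0.2, -1.3]
gripper_width: 0.001
grasp_force: 0.0
```

```bash
python3 -c "
from h import *
to([.6716,-.1201,.112],96.9)
p=bot.read_camera('scene');save(p,'s2.png',(290,120,450,260),4)"
```

```text
tcp [ 0.6685 -0.1243  0.1104] yaw 96.7 delta [-0.0036  0.0038 -0.0016] spin -0.2 zaxis [-0.004 -0.001 -1.   ] q [-0.13  0.64  0.32  1.66 -0.24  0.89  1.98] F [ 0.   0.2 -1.3]
```

View pics/s2.png

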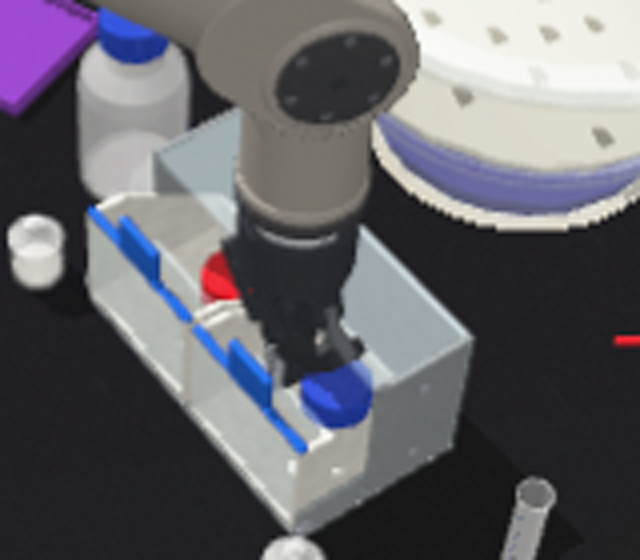

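The shut fingers are behind the right tab (fingers at crop (300,370), tab at (250,375)). Now I'll pull.

>>> send_rows(deltas="0.01 0.003 0 0; 0.02 0.003 0 0; 0.03 0.003 0.001 0; 0.04 0.003 0.002 0; 0.05 0.003 0.003 0")

```text
t: 10.0
eef_pos: [0.6209, -0.1252, 0.1117]
tool_rot: [0.001, -0.06, 0.998, -0.0]
contact_force: [3.4, -0.9, 0.2]
gripper_width: 0.001
grasp_force: 1.4
```

>>> send_rows(deltas="0.008 0 0.001 0; 0.016 0 0.002 0; 0.024 0 0.003 0; 0.031 0 0.004 0; 0.036 0 0.005 0")

```text
t: 10.5
eef_pos: [0.5843, -0.1289, 0.1051]
tool_rot: [-0.0, -0.06, 0.998, 0.0]
contact_force: [2.7, -0.2, 0.6]
gripper_width: -0.003
grasp_force: 1.0
```

```bash
python3 -c "
from h import *
to([.6,-.12,.11],96.9)
for c in ('scene','top'):
  p=bot.read_camera(c)
  for n in('bin_right_tab','bin_right_pocket','blue_cap'):
    for r in bot.landmark_of(p,n)[:2]: print(c,n,round(r['confidence'],2),np.round(r['xyz'],3))
"
```

```text
tcp [ 0.5843 -0.1289  0.1051] yaw 96.9 delta [-0.0167  0.007  -0.0049] spin -0.0 zaxis [-0.001  0.    -1.   ] q [-0.13  0.53  0.32  1.87 -0.23  0.78  2.01] F [ 2.7 -0.2  0.6]
scene bin_right_tab 0.6 [ 0.56  -0.132  0.111]
scene bin_right_pocket 0.87 [ 0.704 -0.119  0.072]
scene blue_cap 0.71 [ 0.699 -0.111  0.069]
top bin_right_pocket 0.97 [ 0.702 -0.116  0.073]
top blue_cap 0.71 [ 0.697 -0.112  0.069]
```

>>> send_rows(deltas="0.004 0 0 0; 0.007 0 0 0; 0.01 0 0 0; 0.01 0 0 0")

```text
t: 11.3
eef_pos: [0.578, -0.1299, 0.1067]
tool_rot: [0.003, -0.06, 0.998, -0.0]
contact_force: [7.0, 0.9, 2.0]
gripper_width: -0.002
grasp_force: 2.7
```

>>> send_rows(deltas="-0.01 0 0 0; -0.02 0 -0.03 0; -0.02 0 -0.07 0; -0.02 0 -0.11 0; -0.02 0 -0.14 0")

```text
t: 11.8
eef_pos: [0.5951, -0.1281, 0.2474]
tool_rot: [0.0, -0.06, 0.998, -0.0]
contact_force: [1.6, -0.2, -0.5]
gripper_width: 0.0
grasp_force: 0.0
```

```bash
python3 -c "
from h import *
to([.6,-.12,.11],96.9)
for c in ('scene','top'):
  p=bot.read_camera(c)
  if c=='top':save(p,'t3.png',(290,140,400,250),5)
  for n in('bin_right_tab','bin_right_pocket','blue_cap','cover_edge'):
    for r in bot.landmark_of(p,n)[:1]: print(c,n,round(r['confidence'],2),np.round(r['xyz'],3))
  hsv=cv2.cvtColor(p['img'],cv2.COLOR_RGB2HSV); b=cv2.inRange(hsv,(105,120,40),(130,255,255))
  for r in bot.masks_of(p,'blue_cap')[:1]:
    m=r['mask']&(b>0); P=cloud(p,m); P=P[(P[:,1]<-.05)&(P[:,1]>-.2)]
    print(len(P),P.mean(0).round(4),np.percentile(P,3,axis=0).round(4),np.percentile(P,97,axis=0).round(4))
"
```

```text
tcp [ 0.5951 -0.1281  0.2474] yaw 96.8 delta [-0.0058  0.0075  0.1374] spin -0.1 zaxis [ 0. -0. -1.] q [-0.18  0.37  0.38  1.73 -0.16  1.06  1.94] F [ 1.6 -0.2 -0.5]
scene bin_right_tab 0.91 [ 0.556 -0.131  0.108]
scene bin_right_pocket 0.58 [ 0.705 -0.114  0.07 ]
scene blue_cap 0.73 [ 0.699 -0.112  0.074]
scene cover_edge 0.68 [ 0.69  -0.055  0.132]
264 [ 0.6841 -0.1158  0.0912] [ 0.6656 -0.1343  0.077 ] [ 0.7045 -0.092   0.1061]
top bin_right_tab 0.78 [ 0.559 -0.136  0.106]
top bin_right_pocket 0.56 [ 0.704 -0.115  0.072]
top blue_cap 0.58 [ 0.698 -0.112  0.071]
top cover_edge 0.8 [ 0.694 -0.047  0.13 ]
149 [ 0.6821 -0.1066  0.0968] [ 0.6654 -0.1235  0.0781] [ 0.6972 -0.0875  0.1085]
```

View pics/t3.png

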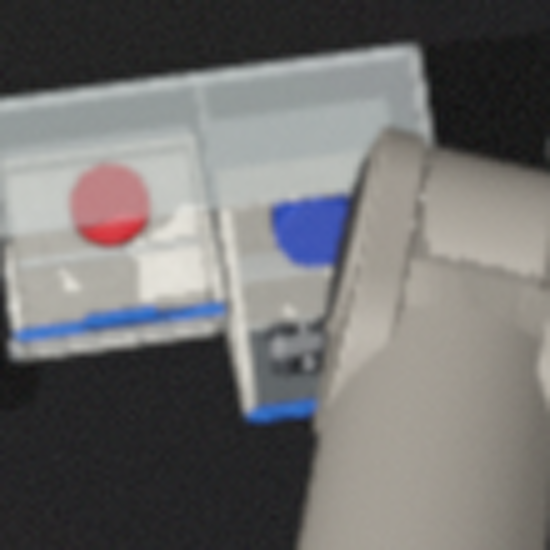

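The right bin is fully forward and the blue cap shows at (310,230), clear of the cover. Now moving above it with the fingers partly open.

>>> send_rows(deltas="-0.045 0.001 0 0; -0.089 0.003 0 0; -0.089 0.003 0.04 0; -0.089 0.003 0.08 0; -0.089 0.003 0.11 0", claw=0.78)

```text
t: 12.9
eef_pos: [0.6822, -0.1137, 0.1323]
tool_rot: [-0.001, -0.06, 0.998, 0.0]
contact_force: [-1.2, -0.3, -0.4]
gripper_width: 0.779
grasp_force: 0.0
```

```bash
python3 -c "
from h import *
to([.6835,-.1145,.083],96.9)"
```

```text
tcp [ 0.6822 -0.1137  0.1323] yaw 96.9 delta [-0.0013 -0.001   0.0493] spin -0.0 zaxis [-0.003  0.    -1.   ] q [-0.15  0.63  0.33  1.62 -0.24  0.94  1.96] F [-1.2 -0.3 -0.4]
```

>>> send_rows(deltas="-0.001 -0.001 0.015 0; -0.001 -0.001 0.03 0; -0.001 -0.001 0.04 0; -0.001 -0.001 0.046 0; -0.001 -0.001 0.049 0")

```text
t: 13.4
eef_pos: [0.6846, -0.1151, 0.0866]
tool_rot: [0.0, -0.06, 0.998, -0.0]
contact_force: [0.7, -0.4, 0.4]
gripper_width: 0.781
grasp_force: 0.0
```

>>> send_rows(deltas="0 0 0 0; 0 0 0 0; 0 0 0 0; 0 0 0 0; 0 0 0 0", claw=0.4, force=25)

```text
t: 13.9
eef_pos: [0.6847, -0.115, 0.087]
tool_rot: [0.001, -0.06, 0.998, -0.0]
contact_force: [0.1, -0.2, 3.2]
gripper_width: 0.599
grasp_force: 26.2
```

Gripped at about 51 mm. Lifting along the cap's axis, forward and up.

>>> send_rows(deltas="0.007 0 -0.008 0; 0.014 0 -0.016 0; 0.022 0 -0.025 0; 0.03 0 -0.034 0; 0.032 0 -0.055 0")

```text
t: 14.4
eef_pos: [0.6494, -0.119, 0.1407]
tool_rot: [-0.002, -0.059, 0.998, 0.0]
contact_force: [-0.5, -0.5, -0.4]
gripper_width: 0.593
grasp_force: 26.1
```

>>> send_rows(deltas="0 0 -0.03 0; 0 0 -0.07 0; 0 0 -0.1 0; 0 0 -0.12 0; 0 0 -0.12 0")

```text
t: 14.9
eef_pos: [0.6533, -0.1196, 0.2654]
tool_rot: [0.003, -0.06, 0.998, -0.0]
contact_force: [0.5, 0.3, 1.2]
gripper_width: 0.596
grasp_force: 26.1
```

```bash
python3 -c "
from h import *
to([.478,.209,.2],102)
p=bot.read_camera('scene');save(p,'s4.png',(270,80,430,240),3.5)
for r in bot.landmark_of(p,'blue_cap')[:2]: print(r)
for r in bot.landmark_of(p,'bin_right_tab')[:2]: print(r)
"
```

```text
tcp [ 0.6533 -0.1196  0.2654] yaw 96.8 delta [0.1353 0.3472 0.0643] spin -5.2 zaxis [ 0.006 -0.    -1.   ] q [-0.18  0.45  0.38  1.58 -0.18  1.14  1.93] F [0.5 0.3 1.2]
{'xyz': [0.5565, -0.1352, 0.1066], 'confidence': 0.73}
{'xyz': [0.6686, -0.1212, 0.2554], 'confidence': 0.6}
{'xyz': [0.5584, -0.1306, 0.107], 'confidence': 0.77}
```

View pics/s4.png

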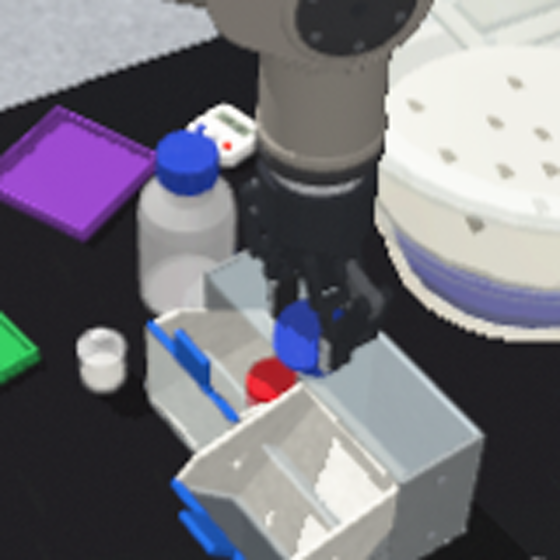

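The cap is held at crop (297,335) and clear of the bin. Moving to the green tray.

>>> send_rows(deltas="0.016 0.036 0 0; 0.032 0.072 0 -1; 0.048 0.108 0 -3; 0.064 0.144 0 -4; 0.08 0.18 0 -5")

```text
t: 15.55
eef_pos: [0.5493, 0.0514, 0.2596]
tool_rot: [-0.002, -0.104, 0.995, -0.0]
contact_force: [1.0, -0.0, -0.0]
gripper_width: 0.595
grasp_force: 26.2
```

```bash
python3 -c "
from h import *
to([.463,.205,.20],102)"
```

```text
tcp [0.5493 0.0514 0.2596] yaw 101.9 delta [0.0525 0.1681 0.0597] spin -0.1 zaxis [-0.003 -0.001 -1.   ] q [-0.46  0.26  0.31  1.84 -0.09  1.05  1.66] F [ 1. -0. -0.]
```

>>> send_rows(deltas="0.013 0.04 0 0; 0.026 0.08 0 0; 0.04 0.12 0.01 0; 0.05 0.155 0.03 0; 0.0525 0.168 0.06 0")

```text
t: 16.05
eef_pos: [0.4632, 0.2079, 0.2006]
tool_rot: [-0.0, -0.106, 0.994, 0.001]
contact_force: [-0.1, -0.4, -0.7]
gripper_width: 0.594
grasp_force: 26.2
```

>>> send_rows(deltas="0 0 0.03 0; 0 0 0.07 0; 0 0 0.1 0; 0 0 0.12 0; 0 0 0.13 0")

```text
t: 16.55
eef_pos: [0.4631, 0.2027, 0.0683]
tool_rot: [-0.003, -0.103, 0.995, -0.001]
contact_force: [-0.2, 0.0, 0.2]
gripper_width: 0.596
grasp_force: 26.2
```

```bash
python3 -c "
from h import *
to([.463,.205,.036],102)
p=bot.read_camera('scene');save(p,'s5.png',(190,120,330,240),4)"
```

```text
tcp [0.4631 0.2027 0.0683] yaw 101.9 delta [-0.0005  0.0024  0.0323] spin -0.1 zaxis [-0.005 -0.003 -1.   ] q [-0.67  0.45  0.16  2.1  -0.12  0.61  1.36] F [-0.2  0.   0.2]
```

View pics/s5.png

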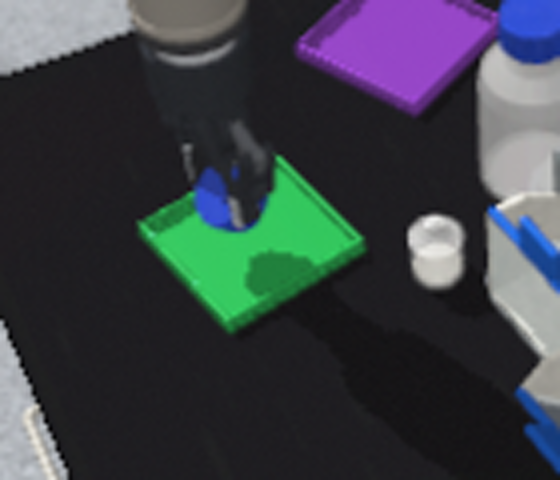

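The cap is over the green tray (crop (230,200)), still tilted and top up. Lowering until it touches.

>>> send_rows(deltas="0 0.002 0.012 0; 0 0.002 0.022 0; 0 0.002 0.029 0; 0 0.002 0.034 0; 0 0.002 0.036 0", force=20)

```text
t: 17.1
eef_pos: [0.4656, 0.2061, 0.0354]
tool_rot: [0.0, -0.103, 0.995, 0.0]
contact_force: [-0.3, -1.5, 11.1]
gripper_width: 0.601
grasp_force: 26.9
```

>>> send_rows(deltas="0 0 0.003 0; 0 0 0.005 0; 0 0 0.007 0; 0 0 0.009 0; 0 0 0.009 0")

```text
t: 17.6
eef_pos: [0.4705, 0.2095, 0.0298]
tool_rot: [0.006, -0.103, 0.995, 0.003]
contact_force: [2.6, 4.6, 20.0]
gripper_width: 0.594
grasp_force: 33.6
```

>>> send_rows(deltas="0 0 -0.003 0; 0 0 -0.005 0; 0 0 -0.005 0")

```text
t: 17.9
eef_pos: [0.4649, 0.2056, 0.0314]
tool_rot: [-0.0, -0.103, 0.995, -0.0]
contact_force: [-1.0, 0.7, -0.8]
gripper_width: 0.598
grasp_force: 31.9
```

>>> send_rows(deltas="0 0 0 0; 0 0 0 0; 0 0 0 0; 0 0 0 0; 0 0 0 0", claw=0.8)

```text
t: 18.4
eef_pos: [0.465, 0.2058, 0.0312]
tool_rot: [-0.0, -0.103, 0.995, -0.0]
contact_force: [-0.2, -0.6, -0.1]
gripper_width: 0.799
grasp_force: 0.0
```

>>> send_rows(deltas="0 0 -0.02 0; 0 0 -0.05 0; 0 0 -0.09 0; 0 0 -0.14 0; 0 0 -0.18 0")

```text
t: 18.9
eef_pos: [0.4652, 0.2058, 0.2138]
tool_rot: [0.001, -0.103, 0.995, 0.0]
contact_force: [1.7, 1.5, 0.1]
gripper_width: 0.804
grasp_force: 0.0
```

```bash
python3 -c "
from h import *
to([.52,-.05,.22],96.9)
p=bot.read_camera('scene');save(p,'s6.png',(190,120,330,240),4)
for r in bot.landmark_of(p,'blue_cap')[:3]: print(r)
hsv=cv2.cvtColor(p['img'],cv2.COLOR_RGB2HSV); b=cv2.inRange(hsv,(105,120,40),(130,255,255))
P=cloud(p,b>0); P=P[(abs(P[:,0]-.478)<.07)&(abs(P[:,1]-.207)<.07)]; T=P[P[:,2]>.024]
print(len(P),P.max(0).round(4),len(T),T.min(0).round(4),T.max(0).round(4),T.mean(0).round(4))
"
```

```text
tcp [0.4652 0.2058 0.2138] yaw 101.9 delta [-0.001  -0.2616 -0.0063] spin 5.0 zaxis [ 0.001  0.001 -1.   ] q [-0.72  0.23  0.21  1.99 -0.06  0.93  1.3 ] F [1.7 1.5 0.1]
{'xyz': [0.4815, 0.2071, 0.002], 'confidence': 0.55}
223 [0.5031 0.2325 0.0382] 157 [0.4557 0.1837 0.0245] [0.5031 0.2325 0.0382] [0.4796 0.2074 0.0296]
```

View pics/s6.png

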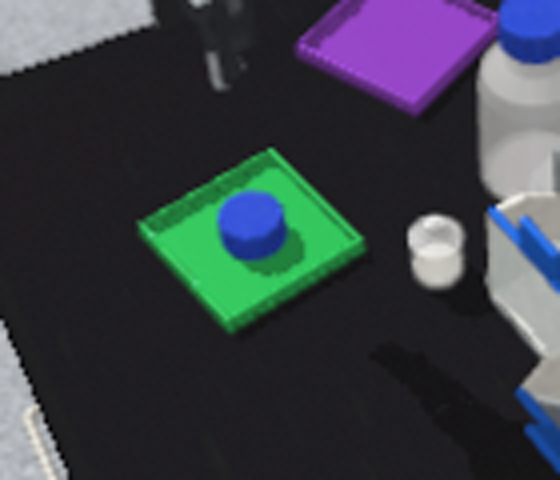

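The cap lies flat, top up, at the tray centre (crop (252,225)). Next I'll shut the bin.

>>> send_rows(deltas="0.002 -0.04 0 0; 0.005 -0.09 0 1; 0.007 -0.14 0 2; 0.01 -0.19 0 4; 0.012 -0.24 0 5", claw=0)

```text
t: 19.5
eef_pos: [0.5022, -0.0331, 0.2108]
tool_rot: [-0.0, -0.059, 0.998, 0.0]
contact_force: [0.7, -0.1, 0.3]
gripper_width: -0.001
grasp_force: 0.0
```

```bash
python3 -c "
from h import *
to([.5207,-.1384,.2],96.9)"
```

```text
tcp [ 0.5022 -0.0331  0.2108] yaw 96.8 delta [-0.0059 -0.1068  0.0108] spin -0.1 zaxis [-0.  0. -1.] q [-0.37  0.23  0.37  2.01 -0.1   0.92  1.74] F [ 0.7 -0.1  0.3]
```

>>> send_rows(deltas="-0.003 -0.05 0.01 0; -0.006 -0.1 0.01 0; -0.006 -0.107 0.04 0; -0.006 -0.107 0.08 0; -0.006 -0.107 0.11 0")

```text
t: 20.0
eef_pos: [0.5203, -0.1373, 0.0989]
tool_rot: [-0.001, -0.059, 0.998, 0.0]
contact_force: [1.0, 0.2, -0.3]
gripper_width: -0.001
grasp_force: 0.0
```

>>> send_rows(deltas="-0.018 0 0 0; -0.032 0 0 0; -0.048 0 0 0; -0.064 0 0 0; -0.08 0 -0.002 0")

```text
t: 20.5
eef_pos: [0.6, -0.1272, 0.1021]
tool_rot: [-0.002, -0.06, 0.998, 0.0]
contact_force: [-4.1, -0.5, 8.7]
gripper_width: 0.001
grasp_force: 0.9
```

```bash
python3 -c "
from h import *
to([.6289,-.1254,.104],96.9)"
```

```text
tcp [ 0.6    -0.1272  0.1021] yaw 96.8 delta [-0.0289 -0.0017 -0.002 ] spin -0.1 zaxis [-0.003  0.    -1.   ] q [-0.16  0.56  0.35  1.84 -0.26  0.8   2.02] F [-4.1 -0.5  8.7]
```

>>> send_rows(deltas="-0.007 0 -0.002 0; -0.014 0 -0.004 0; -0.019 0 -0.005 0; -0.024 0 -0.006 0; -0.028 0 -0.006 0")

```text
t: 21.0
eef_pos: [0.6285, -0.1238, 0.1093]
tool_rot: [-0.0, -0.06, 0.998, 0.0]
contact_force: [-12.5, -1.4, 5.3]
gripper_width: -0.003
grasp_force: 7.9
```

>>> send_rows(deltas="-0.004 0 0 0; -0.007 0 0 0; -0.009 0 0 0; -0.009 0 0 0")

```text
t: 21.4
eef_pos: [0.6284, -0.1241, 0.1083]
tool_rot: [-0.009, -0.058, 0.998, 0.002]
contact_force: [-28.1, 1.0, 19.0]
gripper_width: -0.0
grasp_force: 13.9
```

```bash
python3 -c "
from h import *
to([.6289,-.1254,.104],96.9)
for c in('scene','top'):
  p=bot.read_camera(c)
  for n in('bin_right_tab','blue_cap'):
    for r in bot.landmark_of(p,n)[:2]: print(n,r)
"
```

```text
tcp [ 0.6284 -0.1241  0.1083] yaw 96.7 delta [-0.0004 -0.0014  0.0042] spin -0.2 zaxis [-0.018  0.002 -1.   ] q [-0.16  0.59  0.36  1.75 -0.26  0.86  2.01] F [-28.1   1.   19. ]
bin_right_tab {'xyz': [0.6413, -0.1238, 0.1415], 'confidence': 0.91}
blue_cap {'xyz': [0.4804, 0.21, 0.0056], 'confidence': 0.55}
bin_right_tab {'xyz': [0.5926, 0.1099, 0.0], 'confidence': 0.66}
bin_right_tab {'xyz': [0.6422, -0.1264, 0.1366], 'confidence': 0.6}
blue_cap {'xyz': [0.4822, 0.2096, 0.0071], 'confidence': 0.64}
blue_cap {'xyz': [0.7002, 0.1702, -0.0045], 'confidence': 0.27}
```

Shut: the push met the stop at 28 N and the tab is back at x≈0.642. Backing off and clearing the scene.

>>> send_rows(deltas="0.02 0 0 0; 0.04 0 0 0; 0.06 0 -0.02 0; 0.08 0 -0.06 0; 0.08 0 -0.1 0")

```text
t: 22.2
eef_pos: [0.5551, -0.1332, 0.2098]
tool_rot: [-0.002, -0.059, 0.998, 0.0]
contact_force: [0.9, -0.2, 0.1]
gripper_width: -0.005
grasp_force: 0.0
```

>>> send_rows(deltas="0.01 0.04 -0.02 0; 0.02 0.08 -0.04 0; 0.02 0.12 -0.05 0; 0.02 0.12 -0.05 0; 0.02 0.12 -0.05 0")

```text
t: 22.7
eef_pos: [0.5243, -0.0146, 0.2599]
tool_rot: [0.001, -0.061, 0.998, 0.0]
contact_force: [0.4, -0.2, -0.7]
gripper_width: 0.001
grasp_force: 0.0
```

```bash
python3 -c "
from h import *
for c in('scene','top'):
  p=bot.read_camera(c)
  if c=='scene': save(p,'fin.png',s=1.25)
  for n in('bin_right_tab','bin_left_tab','blue_cap','amber_bottle','red_cap'):
    for r in bot.landmark_of(p,n)[:1]: print(n,r['confidence'],np.round(r['xyz'],3))
"
```

```text
bin_right_tab 0.57 [ 0.641 -0.122  0.141]
bin_left_tab 0.94 [0.63  0.005 0.142]
blue_cap 0.62 [0.482 0.206 0.006]
amber_bottle 0.91 [ 0.539 -0.362 -0.002]
red_cap 0.6 [0.708 0.012 0.016]
bin_right_tab 0.69 [ 0.641 -0.125  0.139]
bin_left_tab 0.55 [0.632 0.005 0.135]
blue_cap 0.77 [0.479 0.208 0.004]
amber_bottle 0.82 [ 0.541 -0.364 -0.002]
red_cap 0.45 [0.706 0.011 0.017]
```

View pics/fin.png

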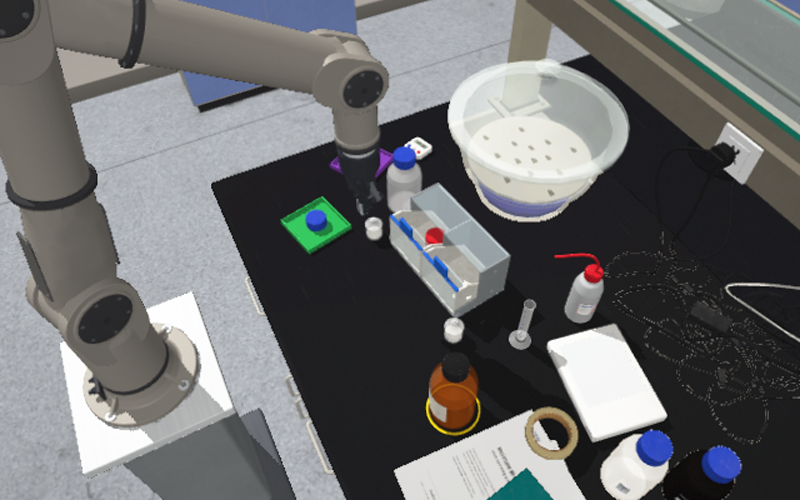

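The final picture shows the amber bottle in the ring (453,400), the cap flat in the tray (316,220), both bins shut and the glassware in place.

```bash
python3 -c "
from h import *
print(bot.hand_in())"
```

```text
the job is handed in; nothing more can be done
None
```

I handed the job in at about 23 s with no verdict returned; in the last camera check the amber bottle stood centred on the yellow ring, the blue cap lay flat, top up, in the green tray, both bins were shut, and the red cap and other glassware looked undisturbed.

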